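# Index the sample changer to the next hole

### The job

Move the sample changer on by one place: press its spring plunger (the steel mushroom button on the arm at the turntable's rim) down with a fingertip and, with it pressed in, push the turntable counter-clockwise seen from above until the plunger springs out again in the very next hole and locks, which brings the next sample tin under the measuring head. Do not go past that hole or turn it backwards, do not pick anything up, and leave the tins in their places and everything else on the bench undisturbed.

Things in the scene. Friction and masses are not known exactly. Their poses are not given: they have to be found in the camera images.
- turntable (a joint): Angle of the round aluminium turntable (disc 224 mm across, its top 60 mm above the bench) about its upright axis, rad: 0 at the start, growing counter-clockwise seen from above. The lock holes are 1.047 rad (60 degrees) apart: 1.047 is the next hole. There is about 0.02 rad of play in a hole. It turns with a little friction (1 to 2 N at the thumb plate) and stays where it is left.
- plunger (a joint): How far the indexing plunger is pressed down, m: 0 = fully out, 0.012 = fully in. A spring returns it: about 4 N starts it, 8 N holds it fully in. The table is locked until the plunger is 0.008 in. Once the table has been turned a little (0.15 rad or more) the plunger may be let go: it stays 0.008 in, riding under the index ring, and springs out to 0 by itself when the next hole is reached, which stops the table with a click.
- plunger_top (a point): Middle of the top of the plunger's round steel mushroom head, 29 mm across; 98 mm above the bench when out. It presses straight down. It sits on an aluminium arm jutting from the turntable's rim, 148 mm from the turntable's axis, on the side nearer the robot, and goes round with the table. Below it is the fixed steel index ring (285 mm across) with six slots in its edge: the holes.
- plate_top (a point): Middle of the top edge of the upright aluminium thumb plate on the same arm, just ahead of the plunger in the counter-clockwise sense: 26 mm from the plunger's axis, 36 mm wide along the radius, 6 mm thick, so its near face is 23 mm from the plunger's axis. Its top is 132 mm above the bench, 34 mm above the plunger's head. A finger standing on the plunger and moving counter-clockwise pushes against this face and takes the table along.
- axis_top (a point): Point on the turntable's upright axis, at the top of its hub, 72 mm above the bench. Fixed.
- next_hole (a point): Fixed point on the index ring, 42 mm above the bench, straight below where the plunger's axis must end up: the next hole.
- head_lens (a point): Middle of the underside of the measuring head (dark round nose 48 mm across, 120 mm above the bench) on a white column 210 mm tall, fixed to the changer's base at the turntable's edge on the side away from the plunger.
- tin0_mid (a point): Centre (half-way up) of a lidded aluminium sample tin, 50 mm across, 35 mm tall, standing loose between three low pins on the turntable; under the measuring head at the start. Not to be handled; it rides with the table.
- tin1_mid (a point): Centre (half-way up) of a lidded aluminium sample tin, 50 mm across, 35 mm tall, standing loose between three low pins on the turntable; the next one to be measured: 60 degrees clockwise of the head at the start. Not to be handled; it rides with the table.
- tin2_mid (a point): Centre (half-way up) of a lidded aluminium sample tin, 50 mm across, 35 mm tall, standing loose between three low pins on the turntable; 120 degrees clockwise of the head at the start. Not to be handled; it rides with the table.
- tin3_mid (a point): Centre (half-way up) of a lidded aluminium sample tin, 50 mm across, 35 mm tall, standing loose between three low pins on the turntable; 60 degrees counter-clockwise of the head at the start. Not to be handled; it rides with the table.
- nest0 (a point): Place on the turntable where the centre of the tin tin0_mid belongs; turns with the table.
- nest1 (a point): Place on the turntable where the centre of the tin tin1_mid belongs; turns with the table.
- nest2 (a point): Place on the turntable where the centre of the tin tin2_mid belongs; turns with the table.
- nest3 (a point): Place on the turntable where the centre of the tin tin3_mid belongs; turns with the table.
- jar_mid (a point): Bystander: glass jar with white cap, 70 mm across, 100 mm tall; a point in its middle. Leave it alone.
- brush_mid (a point): Bystander: hand brush lying on the bench; a point in its middle. Leave it alone.
- weight_mid (a point): Bystander: brass weight with a knob, 38 mm across, 60 mm tall; a point in its middle. Leave it alone.
- cup_mid (a point): Bystander: white ceramic cup, 72 mm across, 75 mm tall; a point in its middle. Leave it alone.
There are look-alikes about, which are no part of the job. What is shaped like the part that bears tin1_mid but turquoise is not meant.

How it is judged:
On the way, in this order (a step that is already met when the one before it is completed fails the run):
1. the plunger is pressed in (by at least 8 mm) with a finger while the table still stands in its first hole (value of joint plunger above 0.008 m and value of joint turntable between -0.12 and 0.12 rad and contact force between the fingers and plunger above 0.5 N), for 0.05 s.
2. the table is turned on, out of its first hole (value of joint turntable above 0.3 rad), for 0.02 s.
3. the plunger has sprung out in the next hole (value of joint plunger below 0.002 m and value of joint turntable between 1.007 and 1.087 rad), for 0.2 s.
At the end, for the whole second after the job is handed in: The turntable stands still in the next hole (1.047 rad, within 0.04), the plunger is fully out again (within 2 mm), the next tin is under the measuring head within 12 mm, every tin is within 8 mm of its place on the table, and no bystander has moved more than 20 mm (all of step 3 and velocity of joint turntable between -0.05 and 0.05 rad/s and horizontal distance between tin1_mid and head_lens below 0.012 m and distance between tin0_mid and nest0 below 0.008 m and distance between tin1_mid and nest1 below 0.008 m and distance between tin2_mid and nest2 below 0.008 m and distance between tin3_mid and nest3 below 0.008 m and distance of each of jar_mid, brush_mid, weight_mid, cup_mid from where it was at the start of the episode below 0.02 m); the robot touches nothing.
It fails at once if the table is turned past the next hole (by more than 0.15 rad) (value of joint turntable above 1.2 rad).
It fails at once if the table is turned backwards (by more than 0.12 rad) (value of joint turntable below -0.12 rad).
It fails at once if a tin is lifted or knocked out of its place (more than 12 mm) (distance between tin0_mid and nest0 above 0.012 m or distance between tin1_mid and nest1 above 0.012 m or distance between tin2_mid and nest2 above 0.012 m or distance between tin3_mid and nest3 above 0.012 m).
It fails at once if a bystander is lifted or moved (more than 20 mm) (distance of any of jar_mid, brush_mid, weight_mid, cup_mid from where it was at the start of the episode above 0.02 m).
It also fails if it takes over 42 s, if anything falls off the work surface, if the arm or the gripper's body presses on something with over 40 N, if the wrist force passes 120 N, or if a joint passes its speed limit or range.

### The arm

A 7-joint arm with a two-finger parallel gripper is mounted at the origin on the work surface. World frame = base frame: x ahead of the robot, y to its left, z up, the work surface at z = 0. Lengths are in m, angles in rad, forces in N, time in s.
With the tool pointing down it reaches from about 0.4 to 0.875 m from the base axis. Payload 4.4 kg.
Tool frame: the origin (TCP) lies on the centre line of the jaws, within the pads' length; the fingertips stand 8 mm ahead of it and the grasp point (between the pads) lies 11 mm behind it; x points along the fingers, z is the direction in which the jaws open and shut, and the axes are right-handed (so a half turn about x gives the same grasp; the last joint's range is limited). The gripper opens to 85 mm and grips with 20 to 120 N. Pads are 22 mm wide; open, the fingers measure 114 mm over their backs; the gripper's body (76 mm by 85 mm) begins 54 mm behind the grasp point. The pads swing forward as they close: fully open they stand 13 mm farther back than shut.
Start: joints at [1.107, 0.628, 0.038, 1.517, -0.027, 0.996, -0.02], TCP at [0.252, -0.599, 0.239] pointing down, gripper open.
Joint ranges: [-3.06, 3.06], [-0.37, 2.12], [-1.25, 1.32], [0.18, 2.47], [-1.1, 4.24], [0.23, 1.98], [-2.94, 2.94]. Speed limits (rad/s): [2.57, 2.57, 3.14, 3.14, 3.14, 3.14, 3.14].

### API

Orientations are given as a rotation vector (axis times angle).
In Python, from cell import * gives the robot as it stands.
- The arm moves only by the shell command python3 -m handwheel 'ROWS' [OPENING] [FORCE]. ROWS is JSON, one flat list of numbers, 4 for each row, row after row: the shift along the world's x, y, z in mm, then the turn about the world's z in degrees. In form: [x, y, z, turn, x, y, z, turn, ...]. A call has 1 to 10 rows; each row is the pose to reach, as a shift and turn from the pose commanded when the call began; what a row does not reach only later rows make up. A row lasts 1/10 s, in which the tool goes at most 50 mm and 8.59 degrees, less where a joint would pass 70% of its speed; a pose out of reach is approached as far as the arm can. A call with a gripper value outside its range is refused whole. OPENING is the closure, from -1 (fully open) to 1 (shut), set as the call begins (- or left out, the last holds). The fingers move at their own pace and stop on an object; FORCE is the grip in N (left out, the last holds). Time passes only in rows, so rows that repeat a pose let the fingers close. It gives the time, the measured TCP pose, the force and the opening at its end, in the units of the state.
- get_obs(): the state, without advancing time (a new reading comes with each control period).
- snapshot(name): name is "scene" or "top" or "wrist"; returns (picture, depth): 420x560x3 uint8, red, green, blue; 420x560 float32, m along the optical axis (not along the pixel's ray), 0 where there is no reading.
- camera_model(name): a dict with "fx", "fy", "cx", "cy" (pixels), "eye" and "attitude" of the camera in the world. Camera axes: x right, y down, z forward; pixel columns grow to the right and rows downward; lengths in m; the calibration is good to about 2 mm. A picture is of the moment at which its call begins: read the wrist's pose just before it. camera_model takes no time and is no camera call; for the wrist camera it gives the pose at the moment of the call.
- job_done(): hands the job in, once; it reports no verdict.
The state is a dict: "t": time; "joint_pos": joint angles; "joint_velocities": joint speeds; "joint_efforts": joint torques, N m; "tcp_pos": TCP position; "tcp_rot": TCP orientation; "ft_force": force on the tool from outside, world axes, zero at the start; "wrist_torque": the same for the moment, N m; "finger_gap": finger opening in m.
Only numpy, scipy, OpenCV 4.12 (cv2) and the standard library are available. Lean on these libraries where they do the work, as an engineer would, in place of code of your own. Each camera call takes 0.05 s, during which the arm holds its last target.

## Working session

There is one attempt and no reset: what is moved stays moved. The work goes in short steps, Python scripts to look and compute and a shell command to move; the robot and the scene stay as the last step left them, time stands still between calls to the robot, and variables do not carry over. Pictures are saved under pics/ and viewed, and the job is handed in when it is done.

```bash
mkdir -p pics; python3 - <<'E'
from cell import *
import cv2,numpy as np
o=get_obs();print(o['t'],o['tcp_pos'],o['tcp_rot'],o['finger_gap'],o['ft_force'])
for n in("scene","top"):
    p,d=snapshot(n);cv2.imwrite(f"pics/{n}0.png",p[:,:,::-1]);np.savez(f"{n}0.npz",p=p,d=d);print(n,camera_model(n))
E
```

```text
0.0 [ 0.25159564 -0.59867296  0.23837422] [ 0.91244129  1.37316616 -0.91074074] 0.08531724488828495 [ 0.21070834 -0.24836718 -0.56582901]
scene {'fx': 483.8928406343518, 'fy': 483.8928406343518, 'cx': 287.4463901697852, 'cy': 213.9236665641598, 'eye': array([0.97495259, 0.6486707 , 0.96239256]), 'attitude': array([-0.74922052, -2.66771853,  1.03145695])}
top {'fx': 501.723103457785, 'fy': 501.723103457785, 'cx': 285.53903211460266, 'cy': 205.66021640789387, 'eye': array([ 0.45129143, -0.02280936,  1.52717289]), 'attitude': array([-2.20727139,  2.16388146, -0.06887139])}
```

View pics/scene0.png

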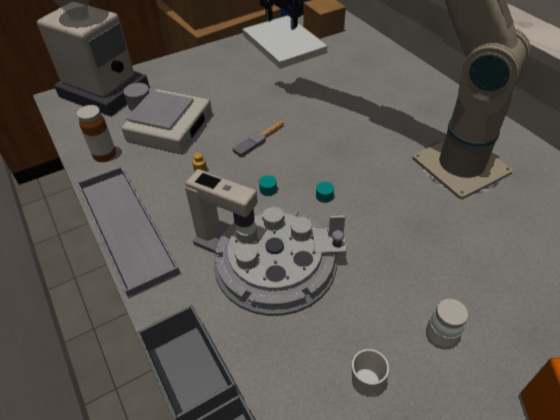

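View pics/top0.png

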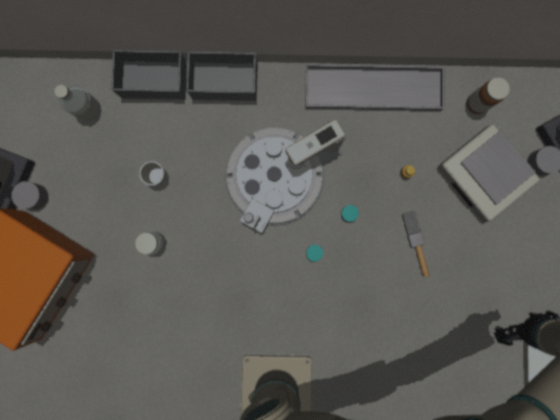

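```bash
cat > h.py <<'E'
import numpy as np,cv2
from scipy.spatial.transform import Rotation as R
def ray(cm,u,v):
    d=np.array([(u-cm['cx'])/cm['fx'],(v-cm['cy'])/cm['fy'],1.]);return R.from_rotvec(cm['attitude']).apply(d)
def onz(cm,u,v,z):
    r=ray(cm,u,v);return cm['eye']+r*(z-cm['eye'][2])/r[2]
def cloud(cm,d):
    v,u=np.mgrid[:d.shape[0],:d.shape[1]]
    P=np.stack([(u-cm['cx'])/cm['fx']*d,(v-cm['cy'])/cm['fy']*d,d],-1)
    return P@R.from_rotvec(cm['attitude']).as_matrix().T+cm['eye']
def proj(cm,P):
    p=R.from_rotvec(cm['attitude']).inv().apply(np.array(P)-cm['eye']);return p[0]/p[2]*cm['fx']+cm['cx'],p[1]/p[2]*cm['fy']+cm['cy']
E
python3 - <<'E'
from cell import *
from h import *
z=np.load('top0.npz');p,d=z['p'],z['d'];cm=camera_model('top')
c=cv2.resize(p[115:240,205:350],None,fx=5,fy=5,interpolation=cv2.INTER_CUBIC)[:600];cv2.imwrite('pics/topc.png',cv2.convertScaleAbs(c[:,:,::-1],alpha=1.3))
C=cloud(cm,d)
np.set_printoptions(precision=3,suppress=True,linewidth=250)
print((C[196:234:1,236:280:2,2]*1000).astype(int))
z=np.load('scene0.npz');p=z['p']
c=cv2.resize(p[170:310,180:360],None,fx=4,fy=4,interpolation=cv2.INTER_CUBIC)[:600];cv2.imwrite('pics/scenec.png',cv2.convertScaleAbs(c[:,:,::-1],alpha=1.3))
E
```

```text
[[  42   44   44   42   61   61   61   60   68   57   61   62   59   58   60   93   97   94   89   92   94   94]
 [  45   47   43   37   63   59   59   57 1527   57   58   63   63   60   56   94   95   93   96   95   98   97]
 [  42   40   42   40   44   57   55   65   59   60   57   61   62   61   60   97   94   88  100   98   95   94]
 [  45   39   48   39   41   64   58   57   62   55   58   61   57   59   62   94  101   95   99   89   88   88]
 [  40   35   42   42   37   43   64   56   66   65   61   62   50   58   54   93   93   87   96  101   96   92]
 [  38   45   42   43   46   47   59   56   67   60   60   62   62   58   60   95   89   93   94   93   93   93]
 [  45   44   43   38   43   42   42   60   60   60   57   58   57   61   62   91   94   94   95   98   97   95]
 [  45   47   45   44   37   42   45   62   62   66   62   65   63   60   61   57   96   93   94   94   94   94]
 [  11   43   40   46   44   46   39   63   66   63   65   62   64   62   53   65   91   97   91   92   91   97]
 [   7   42   43   41   35   40   65   63   54   65   63   60   64   62   68   58  
[... 2494 characters left out ...]
   -6   -4   -5    0]
 [  -3   -3    0   -3   -3    8    4    2   -4   63   71   68   77   58    2   -1   -1    5    4   -3    2    6]
 [   0    2    1    2    0    2    0    2   -4   -8   68   69   71   63   -2    4    6   -7    3    3   -1   -2]
 [   0    0    1    1   -1    5   -3    1   -4 1527    9   63   66   62    1    4    1   -3    6    0    4    0]
 [   0   -5    2    0   -1    0    0    0    4   -2    2    3   65   60    0    1   -1   -4    0    2   -5   -3]
 [  -5    0   -3    1    2    0    3    0    1    0   -1    6    0   -3    2   -8    1    6    2    1    2    0]
 [   1   -2    0   -3    2    3    0    0    0    4    0    2    0    7    2    2    1    0    1    0    1   -2]]
```

View pics/topc.png

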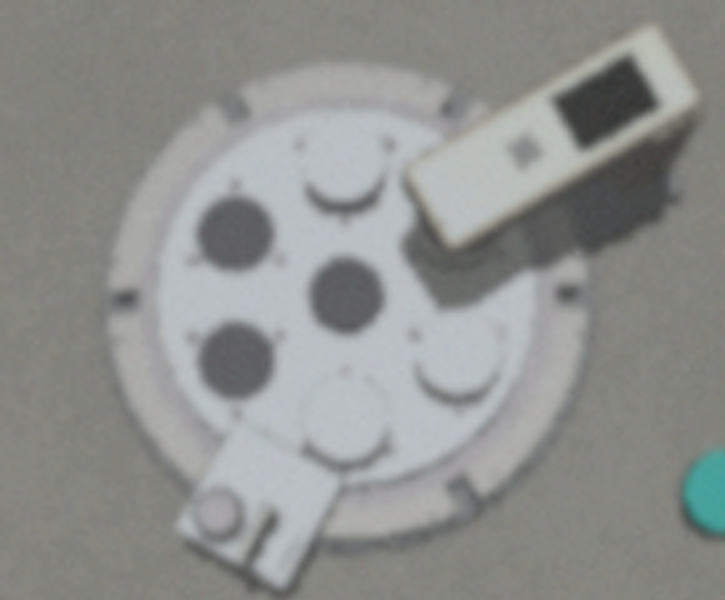

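View pics/scenec.png

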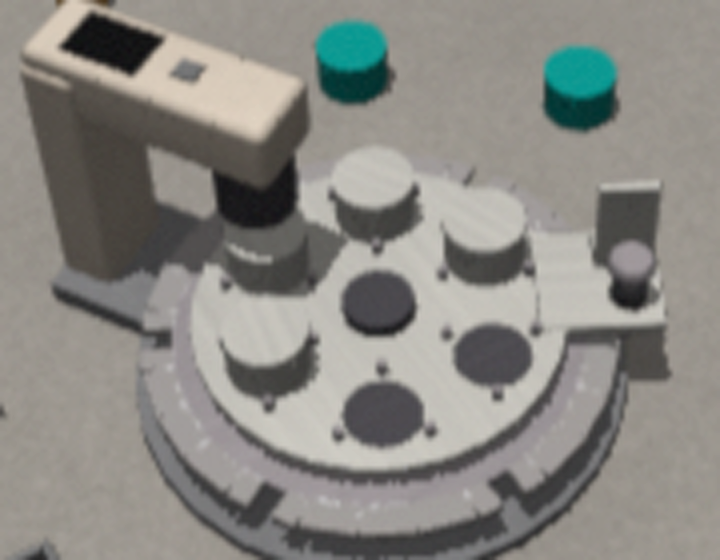

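```bash
python3 - <<'E'
from cell import *
from h import *
np.set_printoptions(precision=4,suppress=True)
z=np.load('top0.npz');p,d=z['p'],z['d'];cm=camera_model('top');C=cloud(cm,d)
g=cv2.cvtColor(p,cv2.COLOR_RGB2GRAY)
# hub
m=np.zeros_like(g);m[162:186,262:286]=(g[162:186,262:286]<115);n,l,s,ce=cv2.connectedComponentsWithStats(m)
i=1+np.argmax(s[1:,4]);print('hub px',ce[i],s[i]);A=onz(cm,*ce[i],.072);print('axis',A)
m=np.zeros_like(g);m[205:226,238:256]=((C[...,2]>.082)&(C[...,2]<.112))[205:226,238:256];n,l,s,ce=cv2.connectedComponentsWithStats(m)
i=1+np.argmax(s[1:,4]);print('pl px',ce[i],s[i]);P=onz(cm,*ce[i],.098);print('plunger',P, np.linalg.norm((P-A)[:2]),np.degrees(np.arctan2(*(P-A)[[1,0]])))
sc=camera_model('scene');print('proj in scene',proj(sc,P),proj(sc,A))
# plate
m=np.zeros_like(g);m[205:232,246:266]=((C[...,2]>.122)&(C[...,2]<.142))[205:232,246:266];v,u=np.nonzero(m)
Q=np.array([onz(cm,a,b,.132) for a,b in zip(u,v)]);Q0=Q.mean(0);print('plate',Q0,len(Q));P0=P
r=(P-A)[:2];r/=np.linalg.norm(r);t=np.array([-r[1],r[0]]);print('r,t',r,t,'plate along t,r',(Q0-P)[:2]@t,(Q0-P)[:2]@r)
# tops/scene plunger centre
z=np.load('scene0.npz');Cs=cloud(sc,z['d']);
near=(np.linalg.norm(Cs[...,:2]-P[:2],axis=-1)<.025)&(abs(Cs[...,2]-.098)<.008);print('scene cloud plunger',Cs[near].mean(0),near.sum())
near=(np.linalg.norm(Cs[...,:2]-Q0[:2],axis=-1)<.03)&(Cs[...,2]>.112);print('scene cloud plate',Cs[near].mean(0),near.sum(),Cs[near].max(0))
for n,uv in dict(teal1=(350,214),teal2=(315,254),weight=(408,172),jar=(149,244),cup=(152,174)).items(): print(n,onz(cm,*uv,.05))
E
```

```text
hub px [273.7688 173.6667] [267 166  15  16 186]
axis [0.6414 0.0198 0.072 ]
pl px [248.0506 216.6709] [243 212  11  10  79]
plunger [0.5132 0.0897 0.098 ] 0.1460410075311639 151.40089215233917
proj in scene (np.float64(336.6280296976374), np.float64(234.2662803847045)) (np.float64(273.9758411893373), np.float64(243.85738829277793))
plate [0.5004 0.0666 0.132 ] 30
r,t [-0.878   0.4787] [-0.4787 -0.878 ] plate along t,r 0.026415596448137794 0.00011566818433204895
scene cloud plunger [0.5112 0.0891 0.0982] 124
scene cloud plate [0.4998 0.0685 0.1248] 118 [0.516  0.0778 0.1361]
teal1 [ 0.5291 -0.2067  0.05  ]
teal2 [ 0.4096 -0.1055  0.05  ]
weight [ 0.657 -0.377  0.05 ]
jar [0.4291 0.3825 0.05  ]
cup [0.6362 0.3815 0.05  ]
```

```bash
python3 - <<'E'
from cell import *
from h import *
np.set_printoptions(precision=4,suppress=True)
o=get_obs();M=R.from_rotvec(o['tcp_rot']).as_matrix();print(M)
print('jaw yaw',np.degrees(np.arctan2(M[1,2],M[0,2])))
A=np.array([.6414,.0198]);P=np.array([.5120,.0896]);P=A+(P-A)/np.linalg.norm(P-A)*.148;print(P)
r=(P-A)/.148;t=np.array([-r[1],r[0]]);print('radial yaw',np.degrees(np.arctan2(*r[::-1])))
T=P+.005*t;print('target',T,'shift mm',1000*(T-o['tcp_pos'][:2]))
E
```

```text
[[-0.0006  0.9219  0.3874]
 [ 0.0015  0.3874 -0.9219]
 [-1.     -0.     -0.0016]]
jaw yaw -67.20584908509399
[0.5111 0.0901]
radial yaw 151.65701407431956
target [0.5088 0.0857] shift mm [257.117 684.403]
```

```bash
python3 -m handwheel '[6,17,0,1, 19,51,0,3, 32,85,0,5, 45,120,0,7, 58,154,0,9, 71,188,0,11, 84,222,0,13, 97,257,0,15, 110,291,0,17, 123,328,0,19]' 1 60; python3 -m handwheel '[13,35,0,2, 26,70,0,4, 39,105,0,6, 52,140,0,8, 66,175,0,10, 80,211,0,12, 95,250,0,14, 110,290,0,16, 123,327,0,18, 134,356,0,20]'; python3 - <<'E'
from cell import *
from h import *
o=get_obs();print(o['t'],o['tcp_pos'],o['finger_gap'],o['ft_force'])
M=R.from_rotvec(o['tcp_rot']).as_matrix();print(np.degrees(np.arctan2(M[1,2],M[0,2])))
cm=camera_model('wrist');p,d=snapshot('wrist');cv2.imwrite('pics/w1.png',p[:,:,::-1]);print(cm)
p,d=snapshot('scene');cv2.imwrite('pics/s1.png',p[:,:,::-1])
E
```

```text
t: 1.1
tcp_pos: [0.375, -0.27, 0.2392]
tcp_rot: [0.657, 1.469, -0.657]
ft_force: [1.4, -0.0, 0.1]
finger_gap: -0.0001
t: 2.1
tcp_pos: [0.509, 0.0875, 0.2391]
tcp_rot: [0.384, 1.537, -0.383]
ft_force: [0.6, 0.3, 0.7]
finger_gap: 0.0002
2.1 [0.50904367 0.08753114 0.23910123] 0.00024878868822206924 [0.55504809 0.32393721 0.65487484]
-28.00357413971332
{'fx': 343.6582788681735, 'fy': 343.6582788681735, 'cx': 272.8128874161101, 'cy': 206.59666639067873, 'eye': array([0.54431137, 0.15128792, 0.37354028]), 'attitude': array([ 2.77437948, -0.69169813, -0.10291163])}
```

View pics/w1.png

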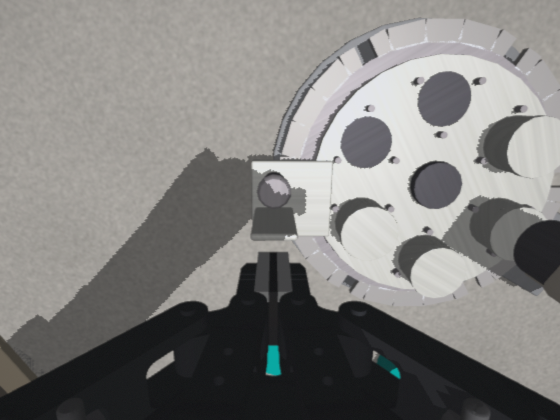

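View pics/s1.png

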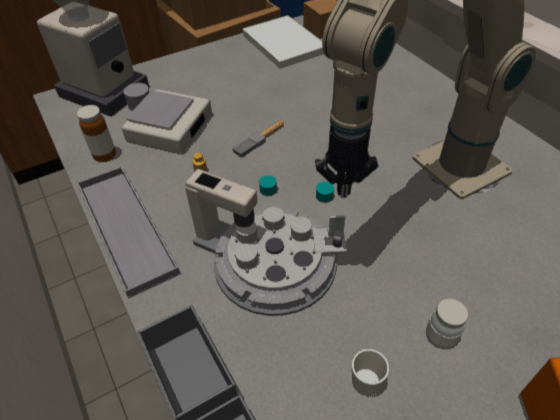

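```bash
python3 - <<'E'
from cell import *
from h import *
np.set_printoptions(precision=4,suppress=True)
cm=camera_model('wrist');o=get_obs()
p,d=snapshot('wrist')
cv2.imwrite('pics/w1c.png',cv2.resize(p[140:320,190:350,::-1],None,fx=3.3,fy=3.3,interpolation=cv2.INTER_CUBIC))
C=cloud(cm,d);z=C[...,2];near=np.linalg.norm(C[...,:2]-[.511,.09],axis=-1)
m=(near<.025)&(abs(z-.098)<.006);m[235:]=0
v,u=np.nonzero(m);print('pl',u.mean(),v.mean(),u.min(),u.max(),v.min(),v.max(),C[m].mean(0),onz(cm,u.mean(),v.mean(),.098))
m=(near<.05)&(abs(z-.132)<.005);m[245:]=0
v,u=np.nonzero(m);print('plate',len(u),u.mean(),v.mean(),u.min(),u.max(),v.min(),v.max(),C[m].mean(0))
A=onz(cm,436,185.5,.072);print('axis',A)
print('depth at tips',[(C[r,258],C[r,288]) for r in (256,262,270)])
E
```

```text
pl 274.05965621840244 197.79373104145603 257 291 179 225 [0.5107 0.0882 0.0973] [0.5109 0.0885 0.098 ]
plate 384 273.7578125 239.328125 251 297 235 243 [0.4995 0.0675 0.1308]
axis [0.6418 0.0247 0.072 ]
depth at tips [(array([0.5105, 0.103 , 0.2408]), array([0.5215, 0.0966, 0.2396])), (array([0.5106, 0.1027, 0.246 ]), array([0.5213, 0.0966, 0.2452])), (array([0.511 , 0.1027, 0.2534]), array([0.5211, 0.0969, 0.2526]))]
```

View pics/w1c.png

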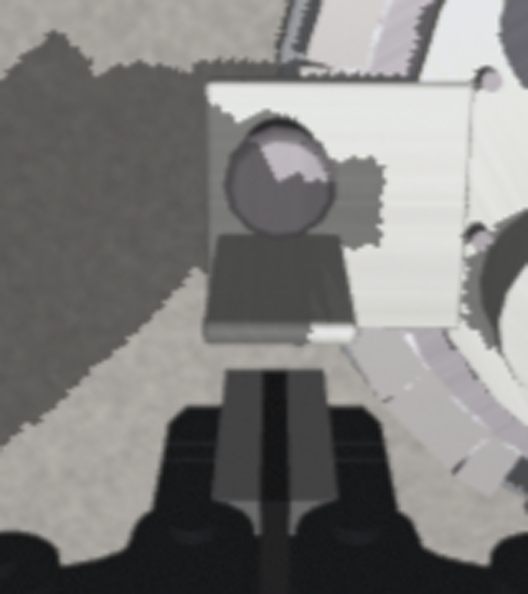

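```bash
python3 -m handwheel '[0,0,-15,0, 0,0,-35,0, 0,0,-55,0, 0,0,-75,0, 0,0,-90,0, 0,0,-102,0, 0,0,-112,0, 0,0,-119,0, 0,0,-123,0, 0,0,-125,0]'; python3 - <<'E'
from cell import *
import cv2
p,d=snapshot('scene');cv2.imwrite('pics/s2.png',cv2.resize(p[120:300,200:440,::-1],None,fx=3.3,fy=3.3))
p,d=snapshot('wrist');cv2.imwrite('pics/w2.png',p[:,:,::-1])
E
```

```text
t: 3.25
tcp_pos: [0.5089, 0.0847, 0.1142]
tcp_rot: [0.386, 1.536, -0.386]
ft_force: [0.3, -0.3, 0.2]
finger_gap: -0.0001
```

View pics/s2.png

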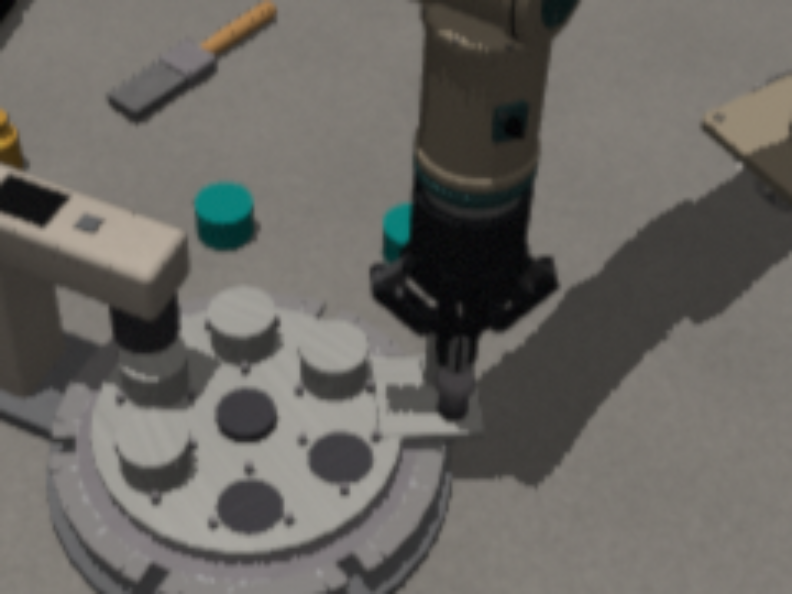

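View pics/w2.png

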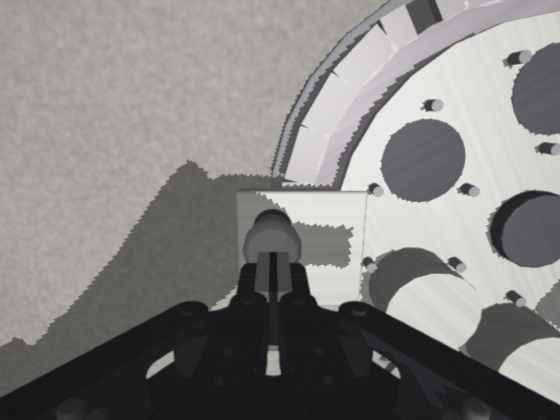

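```bash
python3 -m handwheel '[0,0,-3,0, 0,0,-6,0, 0,0,-9,0, 0,0,-11,0, 0,0,-12,0, 0,0,-12,0]'
```

```text
t: 3.95
tcp_pos: [0.509, 0.0848, 0.1025]
tcp_rot: [0.386, 1.536, -0.386]
ft_force: [-1.2, -0.0, 4.6]
finger_gap: 0.0003
```

```bash
python3 -m handwheel '[0,0,-2,0, 0,0,-4,0, 0,0,-6,0, 0,0,-7,0, 0,0,-7,0, 0,0,-7,0]'
```

```text
t: 4.55
tcp_pos: [0.509, 0.0848, 0.0958]
tcp_rot: [0.386, 1.536, -0.386]
ft_force: [-0.6, -0.6, 6.3]
finger_gap: 0.0002
```

```bash
python3 -m handwheel '[0,0,-1,0, 0,0,-1.5,0, 0,0,-1.5,0, 0,0,-1.5,0]'; python3 - <<'E'
from cell import *
from h import *
A=np.array([.6414,.022]);
for off in (.0062,.012):
  for a in (0,3,6,9,12,20,30,40,50,60):
    pass
# path: rotate current TCP about axis by cumulative angle (after 6 mm tangential closing)
o=get_obs();T=o['tcp_pos'][:2];r=T-A;n=np.linalg.norm(r);print(o['ft_force'],n)
for a in list(range(0,76,3)):
    c,s=np.cos(np.radians(a)),np.sin(np.radians(a));q=A+np.array([[c,-s],[s,c]])@r;print(a,np.round(1000*(q-T),1))
E
```

```text
t: 4.95
tcp_pos: [0.509, 0.0848, 0.0943]
tcp_rot: [0.386, 1.536, -0.386]
ft_force: [-0.8, -0.7, 7.5]
finger_gap: -0.0001
[-0.79296748 -0.73916454  7.45904541] 0.14651966980114264
0 [ 0. -0.]
3 [-3.1 -7. ]
6 [ -5.8 -14.2]
9 [ -8.2 -21.5]
12 [-10.2 -28.9]
15 [-11.7 -36.4]
18 [-12.9 -44. ]
21 [-13.7 -51.6]
24 [-14.1 -59.3]
27 [-14.1 -66.9]
30 [-13.7 -74.6]
33 [-12.8 -82.2]
36 [-11.6 -89.8]
39 [-10.  -97.3]
42 [  -8.  -104.7]
45 [  -5.6 -112. ]
48 [  -2.9 -119.2]
51 [   0.3 -126.2]
54 [   3.8 -133. ]
57 [   7.6 -139.6]
60 [  11.8 -146. ]
63 [  16.3 -152.2]
66 [  21.2 -158.2]
69 [  26.3 -163.9]
72 [  31.7 -169.3]
75 [  37.5 -174.4]
```

```bash
python3 -m handwheel '[-1,-2.3,0,0, -2.1,-4.7,0,0, -3.1,-7,0,1, -4.5,-10.6,0,2.5, -5.8,-14.2,0,4, -7,-17.8,0,5.5, -8.2,-21.5,0,7, -9.2,-25.2,0,8.5, -10.2,-28.9,0,10, -10.2,-28.9,0,10]'; python3 - <<'E'
from cell import *
import cv2
p,d=snapshot('scene');cv2.imwrite('pics/s3.png',cv2.resize(p[150:310,200:400,::-1],None,fx=3.7,fy=3.7))
p,d=snapshot('wrist');cv2.imwrite('pics/w3.png',p[:,:,::-1])
E
```

```text
t: 5.95
tcp_pos: [0.4984, 0.0557, 0.0943]
tcp_rot: [0.249, 1.556, -0.249]
ft_force: [-2.0, -1.5, 8.0]
finger_gap: -0.0
```

View pics/s3.png

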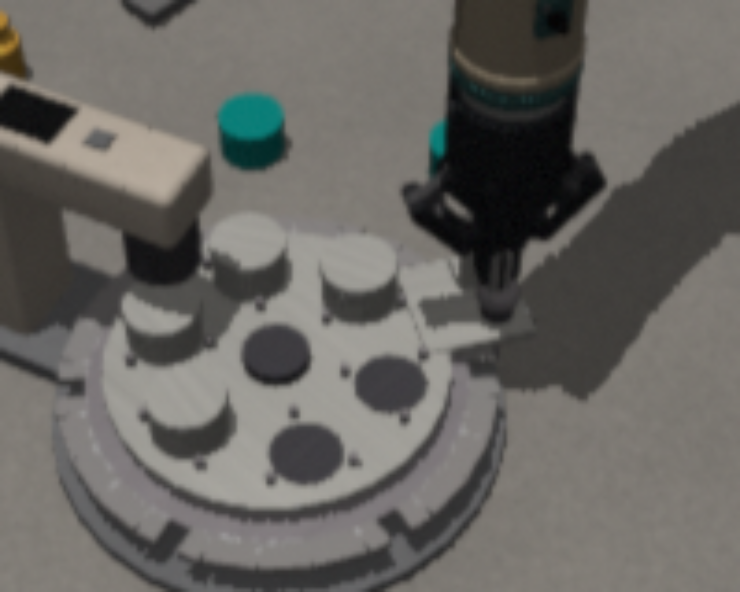

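View pics/w3.png

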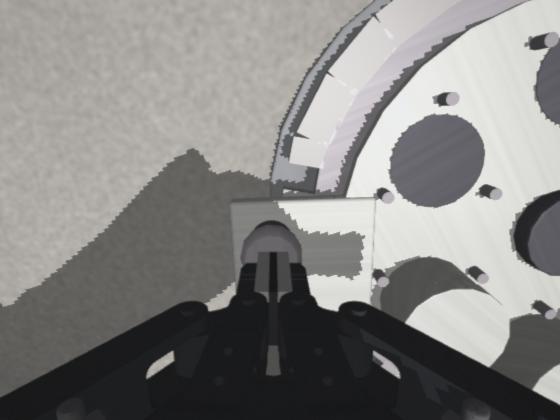

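```bash
python3 -m handwheel '[-0.8,-3.7,0,1.5, -1.5,-7.5,0,3, -2.1,-11.3,0,4.5, -2.7,-15.1,0,6, -3.1,-18.9,0,7.5, -3.5,-22.7,0,9, -3.5,-22.7,3,9, -3.5,-22.7,8,9, -3.5,-22.7,13,9, -3.5,-22.7,16,9]'; python3 - <<'E'
from cell import *
from h import *
p,d=snapshot('scene');cv2.imwrite('pics/s4.png',cv2.resize(p[150:310,200:400,::-1],None,fx=3.7,fy=3.7))
# table angle from top view: dark empty nests
p,d=snapshot('top');cv2.imwrite('pics/t4.png',cv2.convertScaleAbs(cv2.resize(p[115:240,205:350,::-1],None,fx=4.6,fy=4.6),alpha=1.3))
np.savez('top4.npz',p=p)
cm=camera_model('top')
for f in('top0.npz','top4.npz'):
    g=cv2.cvtColor(np.load(f)['p'],cv2.COLOR_RGB2GRAY);m=np.zeros_like(g);m[130:215,225:320]=g[130:215,225:320]<110
    n,l,s,ce=cv2.connectedComponentsWithStats(m)
    for i in range(1,n):
        if s[i,4]>60:
            q=onz(cm,*ce[i],.062);e=q[:2]-[.6414,.021];print(f,s[i,4],ce[i],np.hypot(*e),np.degrees(np.arctan2(e[1],e[0])))
E
```

```text
t: 7.05
tcp_pos: [0.4953, 0.0332, 0.1101]
tcp_rot: [0.126, 1.567, -0.126]
ft_force: [0.6, 0.6, -1.0]
finger_gap: 0.0
top0.npz 838 [232.83054893 165.50119332] 0.12230586434237858 79.1064985990279
top0.npz 118 [301.51694915 132.81355932] 0.14803728825871132 -32.842119944012715
top0.npz 484 [302.76859504 164.06198347] 0.09120025227133184 -69.86435616357704
top0.npz 182 [251.56593407 161.32417582] 0.07480967137799217 60.72651056509409
top0.npz 179 [273.80446927 173.79888268] 0.0013569982832166805 -48.75083378171598
top0.npz 186 [251.8655914  186.78494624] 0.07354765640448485 121.76199148954173
top0.npz 217 [311.57142857 207.88479263] 0.1496062849342167 -130.56377000817426
top4.npz 1582 [246.60745891 183.96460177] 0.08398693833793 111.44075722156813
top4.npz 113 [301.69911504 132.69911504] 0.14862233873639585 -32.94073816117289
top4.npz 456 [302.37280702 163.04824561] 0.0911410897261219 -67.83929698764713
top4.npz 184 [248.64673913 170.11413043] 0.07393366355189604 81.9495445845956
top4.npz 175 [273.81714286 173.86857143] 0.0012660464319607873 -57.01224925553001
top4.npz 211 [311.66350711 207.96682464] 0.14996674069340868 -130.56411629237124
```

View pics/s4.png

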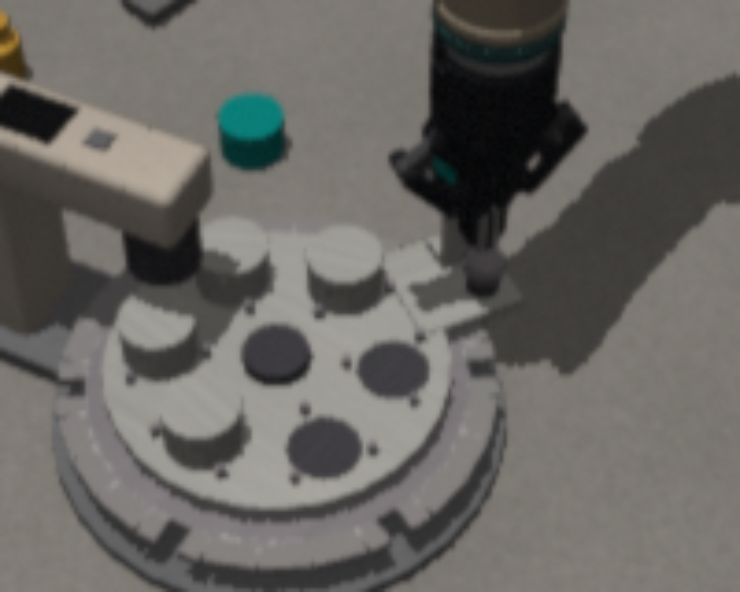

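View pics/t4.png

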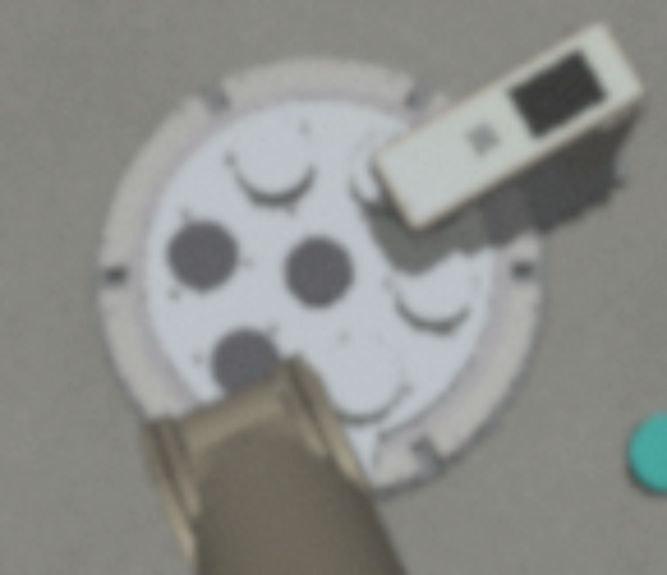

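```bash
python3 -m handwheel '[-0.3,-3.8,0,1.5, -0.4,-9.2,0,3.6, -0.4,-15.3,0,6, 0,-21.5,0,8.4, 0.7,-28.3,0,11, 1.5,-34.4,0,13.5, 2.5,-40,0,15.8, 3.7,-45.7,0,18, 4.7,-49.4,0,19.5, 4.7,-49.4,0,19.5]'; python3 - <<'E'
from cell import *
from h import *
p,d=snapshot('scene');cv2.imwrite('pics/s5.png',cv2.resize(p[150:310,200:400,::-1],None,fx=3.7,fy=3.7))
p,d=snapshot('top')
cm=camera_model('top')
g=cv2.cvtColor(p,cv2.COLOR_RGB2GRAY);m=np.zeros_like(g);m[130:215,225:320]=g[130:215,225:320]<110
n,l,s,ce=cv2.connectedComponentsWithStats(m)
for i in range(1,n):
        if s[i,4]>60:
            q=onz(cm,*ce[i],.062);e=q[:2]-[.6414,.021];print(s[i,4],ce[i],np.hypot(*e),np.degrees(np.arctan2(e[1],e[0]))-60.7)
E
```

```text
t: 8.15
tcp_pos: [0.4994, -0.0166, 0.1095]
tcp_rot: [-0.141, 1.567, 0.141]
ft_force: [0.1, 0.6, -0.1]
finger_gap: -0.0001
832 [233.20072115 167.14663462] 0.12027468096099954 20.568822018204372
109 [301.66972477 132.71559633] 0.14853283707119447 -93.62360219068526
510 [301.09019608 163.83333333] 0.08678228587333954 -129.07854002547253
178 [273.7752809  173.74719101] 0.0014003873251219913 -102.37797544149494
177 [248.56497175 177.49717514] 0.07380236690212946 38.25752776386281
903 [279.82059801 203.99224806] 0.0900825733769925 -227.51674579324646
175 [314.18285714 207.08571429] 0.1539098000431226 -188.71825870267406
```

View pics/s5.png

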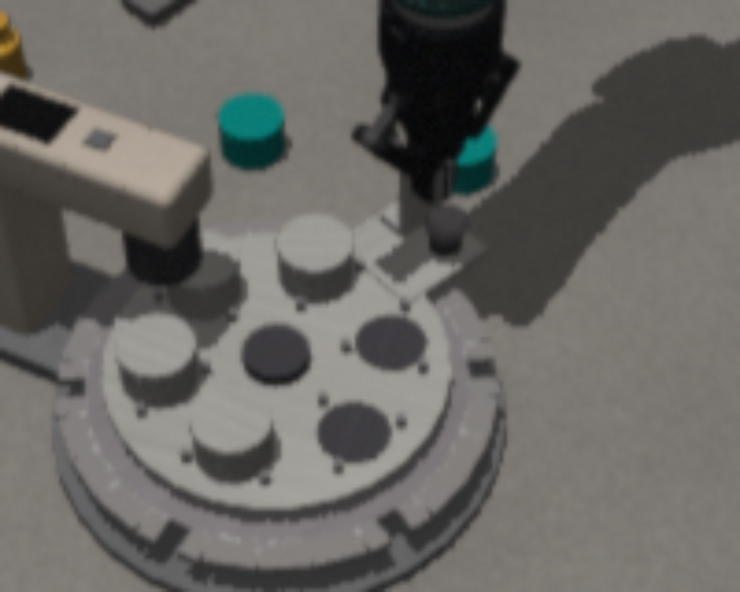

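```bash
python3 -m handwheel '[1.1,-3.7,0,1.5, 2.2,-7.4,0,3, 3.4,-11,0,4.5, 4.7,-14.6,0,6, 6.2,-18.2,0,7.5, 7.7,-21.7,0,9, 9.3,-25.2,0,10.5, 11,-28.6,0,12, 12.2,-30.8,0,13, 12.2,-30.8,0,13]'; python3 -m handwheel '[0.6,-1.1,0,0.5, 1.2,-2.2,0,1, 1.8,-3.3,0,1.5, 2.5,-4.4,0,2]'
```

```text
t: 9.25
tcp_pos: [0.5126, -0.048, 0.1098]
tcp_rot: [-0.319, 1.547, 0.318]
ft_force: [-1.0, 1.0, -0.0]
finger_gap: -0.0001
t: 9.65
tcp_pos: [0.5146, -0.0513, 0.1099]
tcp_rot: [-0.347, 1.543, 0.347]
ft_force: [-3.7, 2.2, 1.7]
finger_gap: 0.0001
```

```bash
python3 -m handwheel '[0.6,-1.1,0,0.5, 1.3,-2.2,0,1, 2,-3.3,0,1.5, 2.7,-4.4,0,2, 3.4,-5.5,0,2.5]';python3 - <<'E'
from cell import *
from h import *
p,d=snapshot('scene');cv2.imwrite('pics/s6.png',cv2.resize(p[150:310,200:400,::-1],None,fx=3.7,fy=3.7))
p,d=snapshot('top')
cm=camera_model('top')
g=cv2.cvtColor(p,cv2.COLOR_RGB2GRAY);m=np.zeros_like(g);m[130:215,225:320]=g[130:215,225:320]<110
n,l,s,ce=cv2.connectedComponentsWithStats(m)
for i in range(1,n):
        if 150<s[i,4]<230:
            q=onz(cm,*ce[i],.062);e=q[:2]-[.6414,.021];print(s[i,4],ce[i],np.hypot(*e),np.degrees(np.arctan2(e[1],e[0]))-60.7)
E
```

```text
t: 10.15
tcp_pos: [0.5181, -0.0571, 0.1099]
tcp_rot: [-0.381, 1.537, 0.381]
ft_force: [-2.6, 3.0, 3.7]
finger_gap: -0.0002
175 [273.73714286 173.76      ] 0.00129768564874746 -99.88425097042293
178 [250.88764045 184.97752809] 0.0735738584346297 56.33495980255138
```

View pics/s6.png

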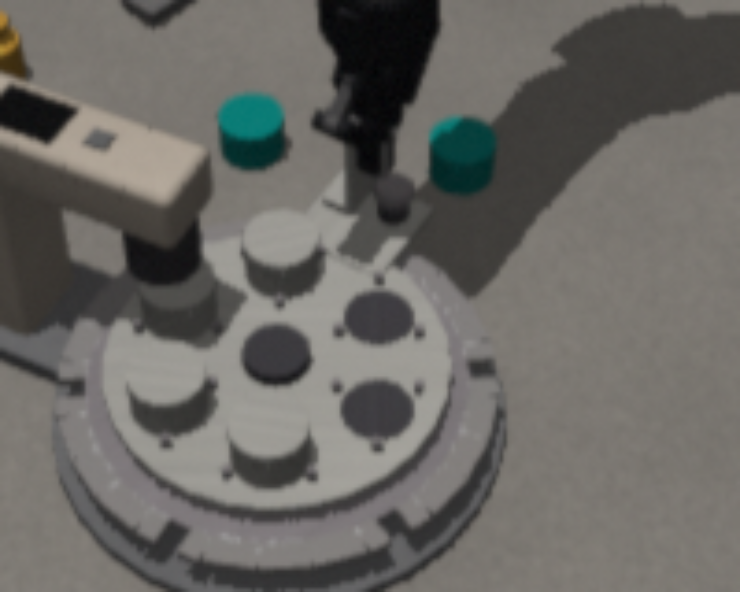

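```bash
python3 -m handwheel '[0.7,-1.1,0,0.5, 1.4,-2.1,0,1, 2.1,-3.2,0,1.5, 2.8,-4.2,0,2, 2.8,-4.2,0,2]'; python3 -m handwheel '[0.7,-1.1,0,0.5, 1.4,-2.1,0,1, 1.4,-2.1,0,1]'
```

```text
t: 10.75
tcp_pos: [0.521, -0.0614, 0.1098]
tcp_rot: [-0.408, 1.532, 0.407]
ft_force: [-1.7, 1.9, 1.4]
finger_gap: -0.0
t: 11.05
tcp_pos: [0.5224, -0.0635, 0.1098]
tcp_rot: [-0.421, 1.529, 0.421]
ft_force: [-1.4, 2.5, 1.2]
finger_gap: 0.0002
```

```bash
python3 -m handwheel '[0.4,-0.5,0,0.2, 0.7,-1.1,0,0.5, 0.7,-1.1,0,0.5]';python3 - <<'E'
from cell import *
from h import *
p,d=snapshot('scene');cv2.imwrite('pics/s7.png',cv2.resize(p[150:310,200:400,::-1],None,fx=3.7,fy=3.7))
cm=camera_model('scene');C=cloud(cm,d)
P=np.array([.515,-.057]);m=(np.linalg.norm(C[...,:2]-P,axis=-1)<.016)&(C[...,2]>.075)&(C[...,2]<.104);print('pl z',np.percentile(C[m][:,2],[50,75,90,97]),m.sum(),C[m].mean(0))
p,d=snapshot('top')
cm=camera_model('top')
g=cv2.cvtColor(p,cv2.COLOR_RGB2GRAY);m=np.zeros_like(g);m[130:215,225:320]=g[130:215,225:320]<110
n,l,s,ce=cv2.connectedComponentsWithStats(m)
for i in range(1,n):
        if 150<s[i,4]<230:
            q=onz(cm,*ce[i],.062);e=q[:2]-[.6414,.021];print(s[i,4],ce[i],np.hypot(*e),np.degrees(np.arctan2(e[1],e[0]))-60.7)
E
```

```text
t: 11.35
tcp_pos: [0.5234, -0.0647, 0.1098]
tcp_rot: [-0.428, 1.527, 0.428]
ft_force: [-0.5, -0.5, -0.1]
finger_gap: 0.0001
pl z [0.0975445  0.09897836 0.10112954 0.10267588] 82 [ 0.51570449 -0.05171431  0.09589683]
175 [273.70285714 173.75428571] 0.001248453403551153 -95.85025730199438
174 [251.66666667 186.46551724] 0.0735823414856375 60.19736362561095
```

View pics/s7.png

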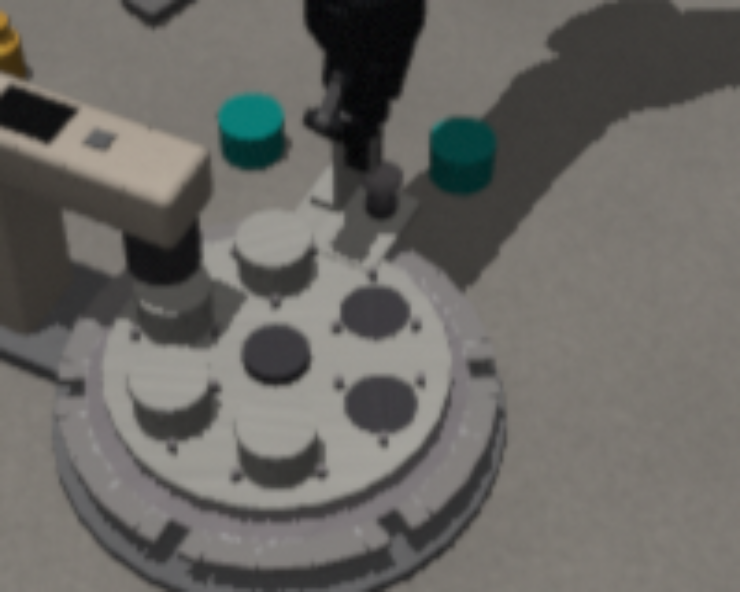

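```bash
python3 -m handwheel '[-0.8,1.2,1,0, -1.6,2.4,3,0, -1.6,2.4,8,0, -1.6,2.4,18,0, -1.6,2.4,35,0, -1.6,2.4,55,0, -1.6,2.4,80,0, -1.6,2.4,105,0, -1.6,2.4,125,0, -1.6,2.4,130,0]'; python3 -m handwheel '[-10,-15,0,0, -25,-40,0,0, -40,-75,0,0, -55,-115,0,0, -70,-155,0,0, -80,-195,0,0, -90,-235,0,0, -95,-265,0,0, -97,-280,0,0, -97,-280,0,0]'; python3 - <<'E'
from cell import *
from h import *
o=get_obs();print(o['t'],o['tcp_pos'],o['ft_force'])
p,d=snapshot('scene');cv2.imwrite('pics/s8.png',p[:,:,::-1])
p,d=snapshot('top');cv2.imwrite('pics/t8.png',p[:,:,::-1])
cm=camera_model('top');C=cloud(cm,d)
g=cv2.cvtColor(p,cv2.COLOR_RGB2GRAY);m=np.zeros_like(g);m[130:215,225:320]=g[130:215,225:320]<110
n,l,s,ce=cv2.connectedComponentsWithStats(m)
for i in range(1,n):
        if 150<s[i,4]<230:
            q=onz(cm,*ce[i],.062);e=q[:2]-[.6414,.021];print(s[i,4],ce[i],np.hypot(*e),np.degrees(np.arctan2(e[1],e[0]))-60.7)
m=(np.linalg.norm(C[...,:2]-[.515,-.055],axis=-1)<.025)&(C[...,2]>.080)&(C[...,2]<.112);v,u=np.nonzero(m);print('plunger',np.median(C[m],0),m.sum())
E
```

```text
t: 12.45
tcp_pos: [0.5227, -0.0618, 0.2427]
tcp_rot: [-0.429, 1.523, 0.426]
ft_force: [0.4, -0.1, 0.6]
finger_gap: -0.0002
t: 13.45
tcp_pos: [0.4235, -0.3436, 0.2392]
tcp_rot: [-0.425, 1.529, 0.426]
ft_force: [-0.3, 0.3, -0.5]
finger_gap: 0.0001
13.45 [ 0.42345466 -0.34358427  0.23921374] [-0.33607821  0.34195306 -0.53849679]
177 [273.76271186 173.70621469] 0.001468178529779898 -98.09461918665858
177 [251.66666667 186.42372881] 0.07352174240820801 60.113772167633016
176 [273.82386364 199.06818182] 0.07364622050091614 -238.6145431071409
plunger [ 0.51651363 -0.05564496  0.09833842] 80
```

View pics/s8.png

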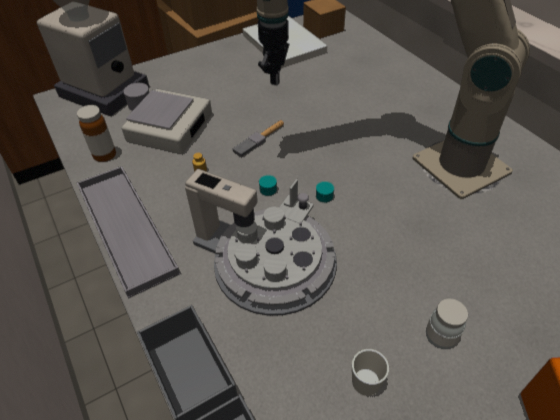

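View pics/t8.png

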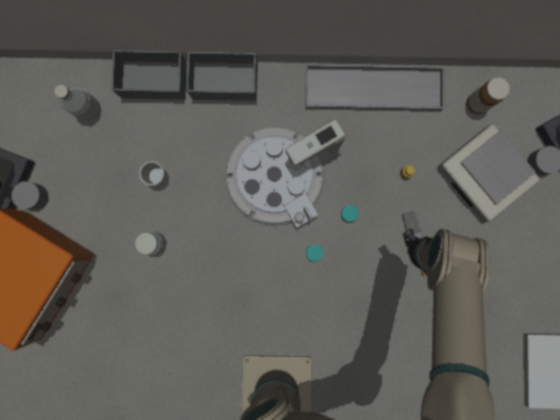

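Both views show the table one place on. The plunger is out at z = 0.098 (top view about 299,216), the tins are in their nests, one of them under the head, and the bystanders are where they were. The arm is clear, hanging above the brush without touching it.

```bash
python3 -c "
from cell import *
print(job_done())"
```

```text
the job is handed in; nothing more can be done
None
```

The sample changer is on by one place and locked in the next hole; I handed the job in at about 13.5 s of robot time.

**What I did:**
- With the gripper shut, I pressed the plunger about 11.5 mm down; the force read 7.5 N.
- With it pressed, I pushed the thumb plate counter-clockwise to about 21°.
- I then lifted the finger clear of the plunger and kept pushing the plate slowly along the arc until the plunger sprang out. The push force fell from about 3 N to zero.
- I backed off, rose and moved the arm away.

**Last checks:**
- **Table:** turned 60.1° by the empty nests in the top view, which is about 1.049 rad.
- **Plunger:** its head stands at 98.3 mm, so fully out. Its position agrees with the next hole within a few mm.
- **Tins and bystanders:** by eye, the tins are in their nests with one under the head, and the bystanders look unmoved. The arm partly covered the brush in the top view, but it is clear in the scene view. I did not measure the tin-to-head or tin-to-nest distances.
- **Arm:** it touches nothing; the force is about 0.7 N, which is sensor noise.

No check failed. Two measurements disagreed slightly: the axis position differed by about 5 mm in y between the top and wrist views, so I used a value in between.

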